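Gauge the blue-ended padlock

TASK

Measure the thickness of the blue-ended grey padlock on the dark surface plate: take the bridge gauge by its black head and set it down gently, flat on the plate, square astride its case with one leg beside each flank and the shackle sticking out between them, so that its sprung foot rests near the middle of the case. Leave it standing there; do not drop it, press a leg on the padlock, or shift either padlock.

Things in the scene. Friction and masses are not known exactly. Their poses are not given: they have to be found in the camera images.
- gauge: Loose bridge gauge, 0.58 kg. Origin: centre of underside, level with the leg soles; z up, y along the bridge. Soles (50 along x, 14 along y) at y = +-49 mm, 84 mm clear between. Bar 108 (y) x 30 (x), z 50 to 62. Black head on its middle, 24 (x) x 30 (y), z 62 to 125: grip its +y and -y faces from above at about z = 100. White scale, red pointer on the -x face. A half turn makes no difference.
- foot (a joint): Gauge reading, m: how far the sprung brass foot (16 mm disc on the gauge's z axis) is pushed up. 0 = hanging free, its face 1 mm above sole level; at most 0.035. Standing flat, the gauge reads the part's height less 1 mm. It pushes down with 0.9 N at 0 and about 1.4 N at 16 mm, far less than the gauge weighs.
- blue_padlock: Loose padlock, grey case with a blue end face away from its shackle, lying flat on the dark plate (180 x 280, fixed; top at world z = 12 mm); 60 x 39 x 17 mm, 0.16 kg. Origin: middle of the whole, underside; z up, x toward the shackle. Case: x -29 to +3, y -19 to +19 (middle x = -13, y = 0), flat top 16 mm over the plate. Shackle: x to +31. The gauge's y goes along this y, either way.
- brass_padlock: A loose brass padlock, 71 x 45 x 19 mm, lying flat on the same plate about 0.14 m from the grey one: a bystander, to be left where it is. Origin under its middle, x toward its shackle.
Things that resemble listed ones, but are neither listed nor needed, are in the scene too. What is shaped like the gauge but pink or turquoise is not meant.

How it is judged (in metres and radians):
At the end, for the whole second after the job is handed in: Gauge at rest, upright (3 deg), soles on the plate (origin z 12 mm +-3), square to the blue padlock within 20 deg either way round, its foot within 12 mm of the case's middle along the padlock's x and y, reading 12 to 18 mm; both padlocks within 15 mm of their start, the blue one flat and still (value of joint foot between 0.012 and 0.018 m and x of gauge in the frame of blue_padlock between -0.025 and -0.001 m and y of gauge in the frame of blue_padlock between -0.012 and 0.012 m and angle between the y axis of gauge and the y axis of blue_padlock, either way round below 0.35 rad and angle between each of gauge, blue_padlock's own z axis and vertical below 0.06 rad and height (world z) of gauge between 0.009 and 0.015 m and distance of each of blue_padlock, brass_padlock from where it was at the start of the episode below 0.015 m and linear speed of each of gauge, blue_padlock below 0.01 m/s); the robot touches nothing.
It fails at once if the gauge (a leg or the foot) pressed on the blue padlock with more than 15 N (contact force between gauge and blue_padlock above 15 N).
It fails at once if the gauge was dropped or slammed: faster than 0.5 m/s with its soles less than 30 mm over the bench (height (world z) of gauge below 0.03 m and linear speed of gauge above 0.5 m/s).
It fails at once if the gauge tipped over by more than 45 degrees (angle between gauge's own z axis and vertical above 0.785 rad).
It fails at once if the brass padlock was pushed more than 15 mm (distance of brass_padlock from where it was at the start of the episode above 0.015 m).
It also fails if it takes over 32 s, if anything falls off the work surface, if the arm or the gripper's body presses on something with over 40 N, if the wrist force passes 120 N, or if a joint passes its speed limit or range.

ROBOT

A 6-joint arm with a two-finger parallel gripper is mounted at the origin on a cart in front of the work surface, level with it; the furniture and walls round the work are solid. World frame = base frame: x ahead of the robot, y to its left, z up, the work surface at z = 0. Lengths are in mm, angles in rad, forces in N, time in s.
With the tool pointing down it reaches from about 350 to 975 mm from the base axis. Payload 7.1 kg.
Tool frame: the origin (TCP) lies midway between the tips of the shut fingers; the grasp point (between the pads) lies ctrl.grip_point_offset behind it (ctrl.grip_point_offset is the distance from the TCP to the grasp point, in mm); z points along the fingers, y is the line along which they close (so a half turn about z gives the same grasp; the last joint's range is limited). The gripper opens to 88 mm and grips with 3 to 60 N. Pads are 20 mm wide; open, the fingers measure 115 mm over their backs; the gripper's body (75 mm by 178 mm) begins 61 mm behind the grasp point.
Start: joints at [-1.182, 0.423, 1.63, -0, 1.089, -0.019], TCP at [247.885, -573.723, 222.675] pointing down, gripper open.
Joint ranges: [-3, 3], [-0.9, 2.11], [0.09, 2.58], [-1.31, 4.45], [0.11, 2.69], [-2.54, 2.54]. Speed limits (rad/s): [2.39, 2.39, 3.01, 3.14, 3.14, 3.14].

INTERFACE

Orientations are given as a rotation vector (axis times angle).
In Python, from workcell import ctrl gives the robot as it stands.
- The arm moves only by the tool apply_moves, never from a script. Its argument "targets" is a list of rows, each an object of numbers: "tx", "ty", "tz": the shift along the world's x, y, z in m; "spin": the turn about the world's z in degrees. In form: [{"tx": .., "ty": .., "tz": .., "spin": ..}, ...]. A call has exactly 8 rows; each row is the pose to reach, as a shift and turn from the pose commanded when the call began; what a row does not reach only later rows make up. A row lasts 1/10 s, in which the tool goes at most 50 mm and 8.59 degrees, less where a joint would pass 70% of its speed; a pose out of reach is approached as far as the arm can. A call with a gripper value outside its range is refused whole. "gripper" is the closure, from -1 (fully open) to 1 (shut), set as the call begins (left out, the last holds). The fingers move at their own pace and stop on an object; the grip force is fixed at half the most. Time passes only in rows, so rows that repeat a pose let the fingers close, or fill a call up. It gives the time, the measured TCP pose, the force, the opening and the grip force at its end, in the units of the state.
- ctrl.get_obs(): the state, without advancing time (a new reading comes with each control period).
- ctrl.get_image(name): name is "scene" or "top"; returns the picture (384x512x3 uint8, red, green, blue); there is no depth.
- ctrl.get_calibration(name): a dict with "fov_y" (degrees; the focal length in pixels is half the picture's height over the tangent of half this angle, whatever the lens; pixels are square), "cx", "cy" (the principal point, pixels), "dist" ([k1, k2, p1, p2, k3] as OpenCV has them; the pictures are not rectified), "rvec" (rotation vector, rad) and "tvec" (3), from world to camera coordinates, as OpenCV has them. Camera axes: x right, y down, z forward; pixel columns grow to the right and rows downward; lengths in mm; the calibration is good to about 2 mm. A picture is of the moment at which its call begins. get_calibration takes no time and is no camera call.
- ctrl.close_job(): hands the job in; it is judged then, once.
Trained networks look in the newest picture that a camera, given by its name, has taken for a name from the list of things; names that differ only in an ending like _2 or _b are one class to them, and where a whole thing is asked for, a point or a joint stands for the part that bears it (a point fixed in the world has none). Each returns a list of dicts, best first, with "score" (0 to 1); they miss things now and then, are a little off and sometimes report something else, mostly with a low value. They report only what shows in the picture. A call takes as long as a camera call. They do not tell look-alikes from the thing itself.
- ctrl.outline_of(name, camera): "pixels" (384x512 bool, what is visible of it) and "box" ([left, top, right, bottom] in pixels, round what is visible of it).
- ctrl.pinpoint(name, camera): "uv" ([column, row] in pixels: a listed point, or the origin of a listed thing).
The state is a dict: "t": time; "qpos": joint angles; "qvel": joint speeds; "joint_torque": joint torques, N m; "ee_pos": TCP position; "orientation": TCP orientation; "ft_force": force on the tool from outside, world axes, zero at the start; "moment": the same for the moment, N m; "width": finger opening in mm; "grasp_force": force on a finger pad.
Only numpy, scipy, OpenCV 4.12 (cv2) and the standard library are available. Lean on these libraries where they do the work, as an engineer would, in place of code of your own. Each camera call takes 0.05 s, during which the arm holds its last target. There are 200 camera calls.

## Working session

There is one attempt and no reset: what is moved stays moved. The work goes in short steps, Python scripts to look and compute and a tool call to move; the robot and the scene stay as the last step left them, time stands still between calls to the robot, and variables do not carry over. Pictures are saved under pics/ and viewed, at most 10 in all, crops included, and the job is handed in when it is done.

Besides the shell and the picture viewer there is one more tool, called by a JSON object that holds its "op" and its "data", one argument or row to a line. apply_moves: Moves the arm, as the interface text tells. Its arguments: {"type":"object","properties":{"targets":{"type":"array"},"gripper":{"type":"number"}},"required":["targets"]}

```bash
mkdir -p pics; cat > h.py <<'E'
import numpy as np, cv2
from workcell import ctrl
def cal(n):
    c=ctrl.get_calibration(n); f=192/np.tan(np.radians(c["fov_y"])/2)
    K=np.array([[f,0,c["cx"]],[0,f,c["cy"]],[0,0,1]]); return K,np.array(c["dist"],float),np.array(c["rvec"],float),np.array(c["tvec"],float)
def world(n,uv,z):
    K,d,r,t=cal(n); R=cv2.Rodrigues(r)[0]
    p=cv2.undistortPoints(np.array(uv,float).reshape(-1,1,2),K,d).reshape(-1,2)
    ray=np.c_[p,np.ones(len(p))]@R; C=-R.T@t
    return C+ray*((z-C[2])/ray[:,2])[:,None]
def pix(n,P):
    K,d,r,t=cal(n); return cv2.projectPoints(np.array(P,float).reshape(-1,1,3),r,t,K,d)[0].reshape(-1,2)
E
python3 - <<'E'
from h import *
for n in("top","scene"):
    im=ctrl.get_image(n); cv2.imwrite(f"pics/{n}0.png",cv2.resize(im[...,::-1],(800,600),interpolation=cv2.INTER_CUBIC))
    R=cv2.Rodrigues(cal(n)[2])[0]; print(n,-R.T@cal(n)[3],cal(n)[0][0,0],cal(n)[1])
    for o in("gauge","blue_padlock","brass_padlock"):
        for r in ctrl.pinpoint(o,n): print(o,np.round(r["uv"],1),round(r["score"],2),world(n,r["uv"],0 if o=="gauge" else 12).round())
        for r in ctrl.outline_of(o,n): print("  box",np.round(r["box"]),round(r["score"],2))
print(ctrl.grip_point_offset,ctrl.get_obs())
E
```

```text
top [ 330.26242336  -62.08115037 1128.80068477] 482.7248989944597 [0.02183214 0.         0.         0.         0.        ]
gauge [351.2 218.1] 0.93 [[ 366. -317.    0.]]
gauge [326.6 164.1] 0.8 [[ 494. -263.    0.]]
gauge [283.9 234. ] 0.74 [[ 331. -160.    0.]]
  box [334. 193. 371. 246.] 0.96
  box [259. 220. 309. 245.] 0.94
  box [301. 154. 357. 179.] 0.7
blue_padlock [203.8 182. ] 0.89 [[453.  26.  12.]]
  box [196. 170. 212. 197.] 0.57
brass_padlock [145.5 180.4] 0.59 [[458. 161.  12.]]
scene [-171.46316968  452.32110425  911.93949839] 462.25711602169457 [-0.14634518  0.          0.          0.          0.        ]
gauge [305.7 145.2] 0.67 [[ 493. -261.    0.]]
gauge [321.7 194.4] 0.61 [[ 332. -161.    0.]]
  box [301. 155. 330. 208.] 0.78
  box [288. 108. 328. 155.] 0.69
blue_padlock [239.7 199. ] 0.76 [[455.  13.  12.]]
  box [234. 189. 251. 209.] 0.54
brass_padlock [190.  225.1] 0.78 [[472. 157.  12.]]
  box [185. 220. 207. 239.] 0.72
18.700000000000003 {'t': 0.7, 'qpos': array([-1.18197537e+00,  4.23060884e-01,  1.62986608e+00, -1.53108525e-05,
        1.08862468e+00, -1.89973939e-02]), 'qvel': array([ 0.00037288, -0.00018909,  0.00093081,  0.00046658, -0.00271372,
        0.00028933]), 'joint_torque': array([-5.60450608e-04, -5.44431388e+01, -2.73999703e+01,  6.43400336e-02,
        1.68573397e-02,  1.66560295e-05]), 'ee_pos': array([ 247.9009813 , -573.73352599,  222.71285821]), 'orientation': array([ 3.07646240e+00,  6.36171798e-01, -9.10012795e-06]), 'ft_force': array([ 0.02162198,  0.47861751, -0.58960322]), 'moment': array([0.01787006, 0.04809766, 0.01029623]), 'grasp_force': 0.0, 'width': 88.21006892783085}
```

View pics/top0.png

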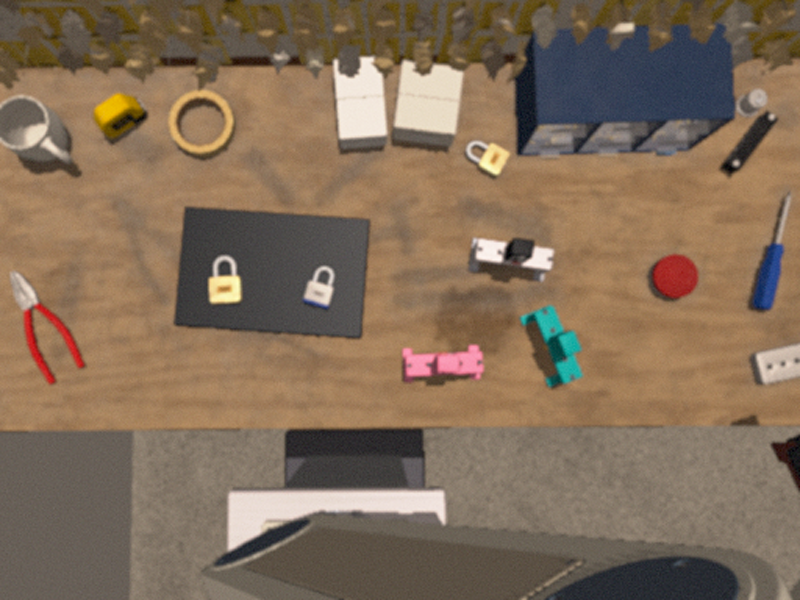

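View pics/scene0.png

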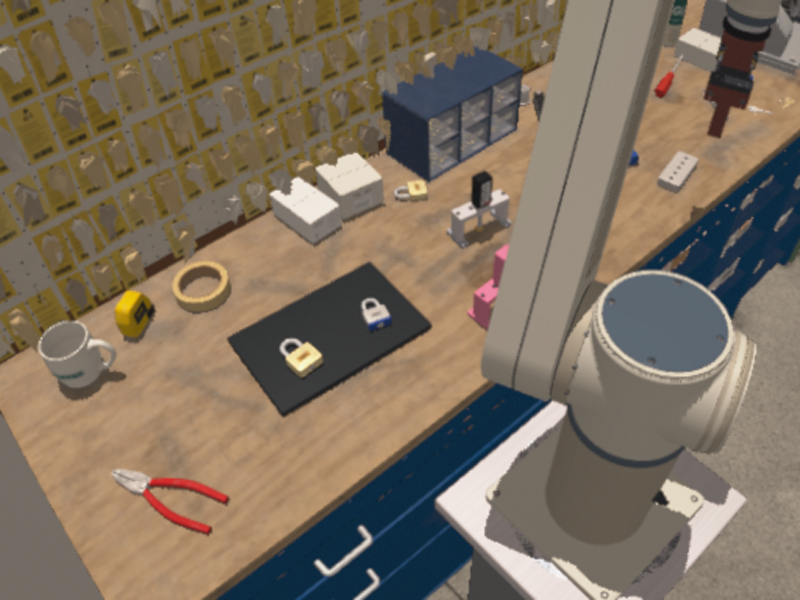

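The top picture shows three gauge shapes, given here in raw pixels: white with a black head at (330,161), pink at (284,233) and turquoise at (352,220). By the description I choose the white one. The grey-and-blue padlock is at (205,184) and the brass one on the plate at (144,181). A brass padlock at (312,101), off the plate, is not needed. I'll check with one close crop.

```bash
python3 - <<'E'
from h import *
def crop(n,x,y):
    im=cv2.imread(f"pics/x.png") if 0 else ctrl.get_image(n)[...,::-1]
    return cv2.resize(im[y:y+37,x:x+50],(400,296),interpolation=cv2.INTER_CUBIC)
# scale 8; 50x37 windows wide
a=np.hstack([cv2.resize(ctrl.get_image("top")[145:185,296:362,::-1],(528,320),interpolation=cv2.INTER_CUBIC),cv2.resize(ctrl.get_image("top")[165:201,188:221,::-1],(264,288),interpolation=cv2.INTER_CUBIC).copy() if 0 else cv2.resize(ctrl.get_image("top")[165:205,188:221,::-1],(264,320),interpolation=cv2.INTER_CUBIC)])
s=ctrl.get_image("scene")[...,::-1]
b=np.hstack([cv2.resize(s[105:161,282:332],(400,448//1),interpolation=cv2.INTER_CUBIC)[:280*2][:448],cv2.resize(s[180:236,220:269],(392,448),interpolation=cv2.INTER_CUBIC)])
b=cv2.resize(b,None,fx=.6,fy=.6); o=np.zeros((320+b.shape[0],792,3),np.uint8); o[:320]=a; o[320:,:b.shape[1]]=b
cv2.imwrite("pics/crop1.png",o); print(o.shape)
for n in("top","scene"):
  for nm,lo in(("blue_padlock",0),("gauge",0),("brass_padlock",0)):
    for r in ctrl.outline_of(nm,n):
      ys,xs=np.nonzero(r["pixels"]); print(n,nm,r["box"],len(xs),xs.mean().round(1),ys.mean().round(1),round(r["score"],2))
E
```

```text
(589, 792, 3)
top blue_padlock [197.1, 171.7, 211.0, 195.7] 285 204.5 185.2 0.72
top blue_padlock [138.8, 162.2, 155.8, 194.8] 411 144.4 181.7 0.5
top gauge [301.3, 152.2, 355.0, 179.5] 889 326.8 162.8 0.97
top gauge [331.8, 194.7, 374.2, 247.6] 908 355.7 220.4 0.92
top gauge [258.3, 221.2, 306.6, 246.3] 793 282.6 232.4 0.56
top brass_padlock [133.0, 167.0, 156.3, 194.4] 470 143.8 180.9 0.57
scene blue_padlock [233.7, 191.6, 251.3, 210.7] 234 240.6 201.4 0.81
scene gauge [289.1, 106.1, 330.0, 155.1] 901 306.5 132.6 0.88
scene gauge [299.9, 155.8, 330.6, 209.7] 498 312.1 186.5 0.78
scene brass_padlock [178.5, 213.2, 209.1, 240.8] 414 192.3 227.9 0.75
```

View pics/crop1.png

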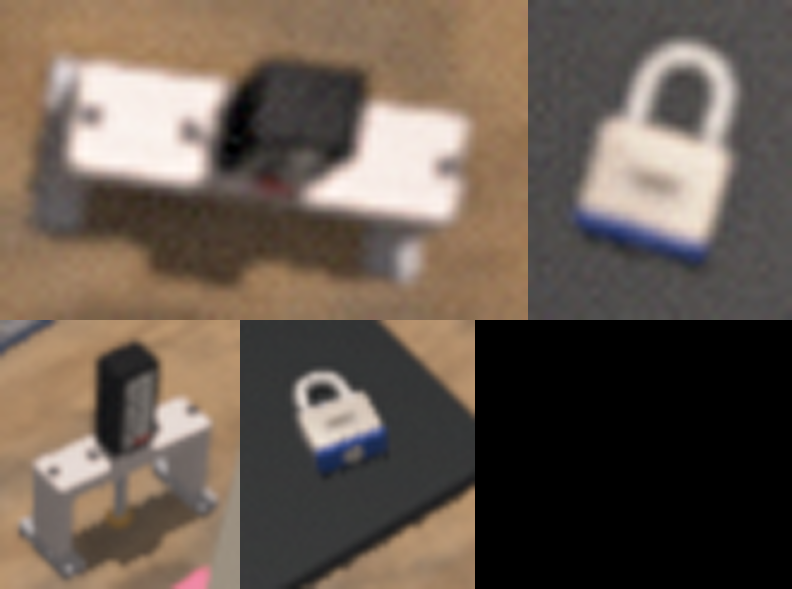

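The crop confirms the white gauge: black head, red pointer toward the robot, brass foot. The grey padlock has its blue end toward the robot and its shackle pointing away, tilted slightly. Next I turn the corner pixels into positions.

```bash
python3 - <<'E'
from h import *
f=lambda L,x0,y0:[(x0+(a+.5)/8-.5,y0+(b+.5)/8-.5) for a,b in L]
bar=world("top",f([(78,65),(470,108),(458,212),(68,168)],296,145),62); print(bar.round(1),bar.mean(0))
e=lambda a,b:np.degrees(np.arctan2(*(b-a)[[1,0]]))
print(e(bar[1],bar[0]),e(bar[2],bar[3]),np.linalg.norm(bar[0]-bar[1]),np.linalg.norm(bar[0]-bar[3]))
c=world("top",f([(75,118),(204,148),(184,245),(52,210)],188,165),28); print(c.round(1),c.mean(0))
print(e(c[1],c[0]),e(c[2],c[3]),e(c[3],c[0]),e(c[2],c[1]),np.linalg.norm(c[0]-c[1]),np.linalg.norm(c[0]-c[3]))
# scene crop: scale 4.8
g=lambda L,x0,y0,X0:[(x0+(a-X0+.5)/4.8-.5,y0+(b-320+.5)/4.8-.5) for a,b in L]
print("scene bar ends",world("scene",g([(35,470),(190,398),(212,424),(58,490)],282,105,0),62).round(1),world("scene",g([(35,470),(190,398),(212,424),(58,490)],282,105,0),62).mean(0))
print("scene foot",world("scene",g([(120,519)],282,105,0),3).round(1))
cs=world("scene",g([(298,410),(368,386),(386,428),(315,448)],220,180,240),28);print("scene case",cs.round(1),cs.mean(0))
# model corners fit check of both
E
```

```text
[[ 510.8 -205.    62. ]
 [ 497.5 -313.4   62. ]
 [ 468.5 -309.3   62. ]
 [ 481.9 -201.7   62. ]] [ 489.65745823 -257.36500665   62.        ]
83.02175323489969 82.88593343975816 109.17042598449122 29.090189803902117
[[457.4  40.   28. ]
 [448.3   3.   28. ]
 [420.5   8.9  28. ]
 [430.9  46.6  28. ]] [439.27782529  24.62651821  28.        ]
76.31606036506678 74.59625880230546 -14.08909265888289 -11.860639161143803 38.079552110915344 27.269541079944318
scene bar ends [[ 505.2 -204.5   62. ]
 [ 489.8 -315.5   62. ]
 [ 465.  -308.2   62. ]
 [ 484.2 -202.6   62. ]] [ 486.06339555 -257.7155404    62.        ]
scene foot [[ 486.5 -257.8    3. ]]
scene case [[459.3  34.7  28. ]
 [447.4  -3.1  28. ]
 [419.    8.4  28. ]
 [433.3  44.2  28. ]] [439.76661194  21.07308021  28.        ]
```

{"op": "apply_moves", "data": {
  "targets": [
    {"tx": 0.03, "ty": 0.04, "tz": 0, "spin": -4},
    {"tx": 0.06, "ty": 0.079, "tz": 0, "spin": -8},
    {"tx": 0.09, "ty": 0.118, "tz": 0, "spin": -12},
    {"tx": 0.12, "ty": 0.158, "tz": 0, "spin": -16},
    {"tx": 0.15, "ty": 0.198, "tz": 0, "spin": -20},
    {"tx": 0.18, "ty": 0.237, "tz": 0, "spin": -24},
    {"tx": 0.21, "ty": 0.277, "tz": 0, "spin": -28},
    {"tx": 0.24, "ty": 0.316, "tz": 0, "spin": -30.4}
  ],
  "gripper": -1
}}

```text
t: 1.95
ee_pos: [488.9, -256.0, 223.0]
orientation: [3.135, -0.197, 0.001]
ft_force: [0.4, -0.1, 0.7]
width: 87.9
grasp_force: 0.0
```

{"op": "apply_moves", "data": {
  "targets": [
    {"tx": 0, "ty": 0, "tz": -0.03, "spin": 0},
    {"tx": 0, "ty": 0, "tz": -0.06, "spin": 0},
    {"tx": 0, "ty": 0, "tz": -0.085, "spin": 0},
    {"tx": 0, "ty": 0, "tz": -0.11, "spin": 0},
    {"tx": 0, "ty": 0, "tz": -0.128, "spin": 0},
    {"tx": 0, "ty": 0, "tz": -0.137, "spin": 0},
    {"tx": 0, "ty": 0, "tz": -0.141, "spin": 0},
    {"tx": 0, "ty": 0, "tz": -0.141, "spin": 0}
  ]
}}

```text
t: 2.75
ee_pos: [488.0, -257.9, 81.8]
orientation: [3.136, -0.193, 0.0]
ft_force: [-0.3, -0.2, 0.4]
width: 88.0
grasp_force: 0.0
```

{"op": "apply_moves", "data": {
  "targets": [
    {"tx": 0, "ty": 0, "tz": 0, "spin": 0},
    {"tx": 0, "ty": 0, "tz": 0, "spin": 0},
    {"tx": 0, "ty": 0, "tz": 0, "spin": 0},
    {"tx": 0, "ty": 0, "tz": 0, "spin": 0},
    {"tx": 0, "ty": 0, "tz": 0, "spin": 0},
    {"tx": 0, "ty": 0, "tz": 0, "spin": 0},
    {"tx": 0, "ty": 0, "tz": 0, "spin": 0},
    {"tx": 0, "ty": 0, "tz": 0, "spin": 0}
  ],
  "gripper": 1
}}

```text
t: 3.55
ee_pos: [487.9, -257.9, 81.6]
orientation: [3.135, -0.193, 0.0]
ft_force: [-1.0, -1.7, 0.3]
width: 29.5
grasp_force: 29.9
```

```bash
python3 - <<'E'
from h import *
s=ctrl.get_image("scene")[95:165,270:345,::-1]; cv2.imwrite("pics/grip.png",cv2.resize(s,None,fx=7,fy=7,interpolation=cv2.INTER_CUBIC))
o=ctrl.get_obs(); print(o["t"],o["ee_pos"],o["width"],o["grasp_force"],o["ft_force"])
E
```

```text
3.6 [ 487.91019303 -257.88125732   81.65962511] 29.845850820393174 29.944857358932495 [-0.26188186 -1.95832688 -1.07754871]
```

View pics/grip.png

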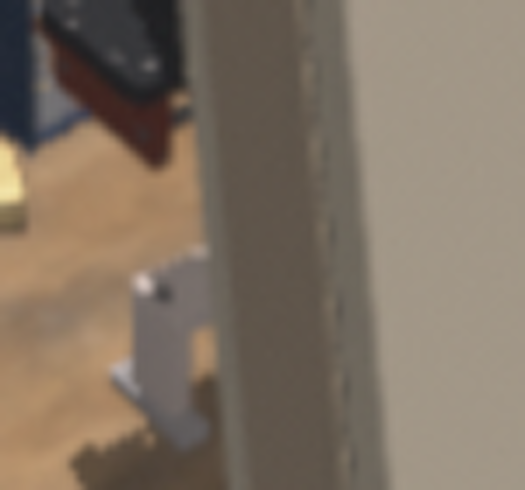

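{"op": "apply_moves", "data": {
  "targets": [
    {"tx": 0, "ty": 0, "tz": 0.005, "spin": 0},
    {"tx": 0, "ty": 0, "tz": 0.015, "spin": 0},
    {"tx": 0, "ty": 0, "tz": 0.03, "spin": 0},
    {"tx": 0, "ty": 0, "tz": 0.045, "spin": 0},
    {"tx": 0, "ty": 0, "tz": 0.058, "spin": 0},
    {"tx": 0, "ty": 0, "tz": 0.066, "spin": 0},
    {"tx": 0, "ty": 0, "tz": 0.07, "spin": 0},
    {"tx": 0, "ty": 0, "tz": 0.07, "spin": 0}
  ]
}}

```text
t: 4.4
ee_pos: [488.0, -257.8, 152.1]
orientation: [3.135, -0.193, 0.001]
ft_force: [-1.1, -1.2, -5.7]
width: 29.6
grasp_force: 29.9
```

{"op": "apply_moves", "data": {
  "targets": [
    {"tx": -0.002, "ty": 0.01, "tz": 0, "spin": -0.3},
    {"tx": -0.006, "ty": 0.032, "tz": 0, "spin": -1},
    {"tx": -0.011, "ty": 0.062, "tz": 0, "spin": -2},
    {"tx": -0.016, "ty": 0.094, "tz": 0, "spin": -3},
    {"tx": -0.021, "ty": 0.126, "tz": 0, "spin": -4},
    {"tx": -0.026, "ty": 0.156, "tz": 0, "spin": -5},
    {"tx": -0.03, "ty": 0.178, "tz": 0, "spin": -6},
    {"tx": -0.032, "ty": 0.188, "tz": 0, "spin": -7}
  ]
}}

```text
t: 5.2
ee_pos: [454.2, -67.3, 151.0]
orientation: [-3.118, 0.383, 0.004]
ft_force: [0.7, -0.5, -5.1]
width: 30.3
grasp_force: 29.9
```

```bash
python3 - <<'E'
from h import *
for n in("top","scene"): cv2.imwrite(f"pics/{n}1.png",cv2.resize(ctrl.get_image(n)[100:260,120:340,::-1],None,fx=3.6,fy=3.6,interpolation=cv2.INTER_CUBIC))
o=ctrl.get_obs(); print(o["t"],o["ee_pos"],o["orientation"],o["width"],o["grasp_force"],o["ft_force"])
for n in("top","scene"):
  for nm in("blue_padlock","gauge"):
    for r in ctrl.pinpoint(nm,n): print(n,nm,r["uv"],r["score"],world(n,r["uv"],12 if nm!="gauge" else 70).round(1))
E
```

```text
5.3 [454.59785882 -67.97762903 151.09485051] [-3.1180189   0.38100558  0.00315336] 29.97644137659304 29.944606125354767 [-0.5579483  -0.85573368 -6.07396919]
top gauge [353.1, 218.4] 0.92 [[ 363.3 -305.1   70. ]]
top gauge [281.8, 231.1] 0.82 [[ 336.9 -149.3   70. ]]
scene blue_padlock [237.4, 203.1] 0.67 [[448.7  26.2  12. ]]
scene gauge [263.9, 165.9] 0.69 [[458.9 -73.6  70. ]]
```

View pics/scene1.png

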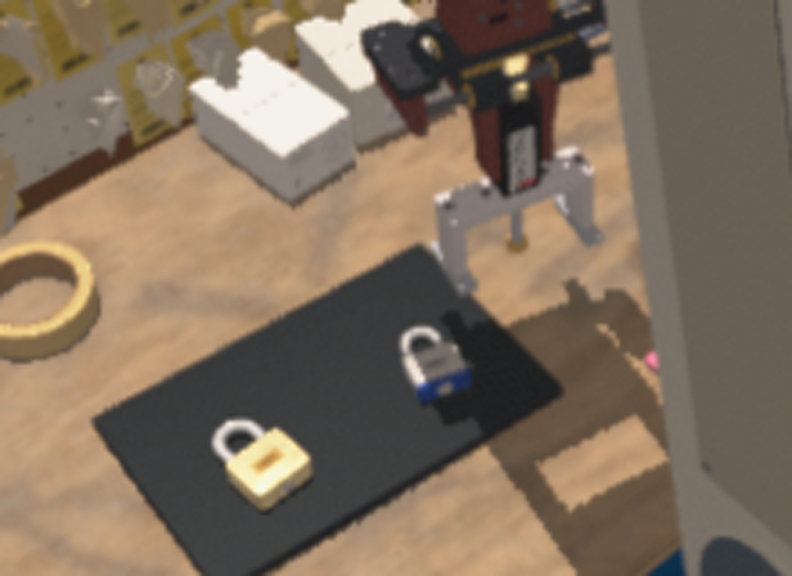

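The scene picture shows the gauge hanging upright. Its brass foot is at crop (516,245), raw (263.3,168). The grey padlock at crop (437,365) and the brass one at (265,465) have not moved.

```bash
python3 - <<'E'
from h import *
print("foot",world("scene",[(120+516/3.6,100+245/3.6)],71.5))
# grid search of case outline pose: model corners vs picked corners in both images
from scipy.optimize import least_squares
f=[(188+(a+.5)/8-.5,165+(b+.5)/8-.5) for a,b in [(75,118),(204,148),(184,245),(52,210)]]
g=[(220+(a-240+.5)/4.8-.5,180+(b-320+.5)/4.8-.5) for a,b in [(298,410),(368,386),(386,428),(315,448)]]
def P(p,hx=15):
    c,s=np.cos(p[2]),np.sin(p[2]); q=np.array([(hx,18),(hx,-18),(-hx,-18),(-hx,18)])
    return np.c_[p[0]+c*q[:,0]-s*q[:,1],p[1]+s*q[:,0]+c*q[:,1],np.full(4,28.)]
for w in((1,0),(0,1),(1,1)):
    r=least_squares(lambda p:np.r_[w[0]*(pix("top",P(p))-f).ravel(),w[1]*(pix("scene",P(p))-g).ravel()],[440,23,-.25]); print(r.x,np.degrees(r.x[2]),r.cost)
E
```

```text
foot [[453.02671901 -66.61293128  71.5       ]]
[ 4.39279605e+02  2.46233721e+01 -2.42995380e-01] -13.92260971305292 1.1898370570956833
[ 4.39762748e+02  2.11018240e+01 -3.63283177e-01] -20.814592816627755 0.8565656716521968
[ 4.39245453e+02  2.31913409e+01 -2.91099437e-01] -16.678769175129514 5.173385549766438
```

{"op": "apply_moves", "data": {
  "targets": [
    {"tx": -0.002, "ty": 0.012, "tz": 0, "spin": -0.2},
    {"tx": -0.005, "ty": 0.03, "tz": 0, "spin": -0.4},
    {"tx": -0.008, "ty": 0.05, "tz": 0, "spin": -0.6},
    {"tx": -0.011, "ty": 0.07, "tz": 0, "spin": -0.8},
    {"tx": -0.014, "ty": 0.084, "tz": 0, "spin": -1},
    {"tx": -0.0145, "ty": 0.091, "tz": -0.008, "spin": -1},
    {"tx": -0.0145, "ty": 0.091, "tz": -0.018, "spin": -1},
    {"tx": -0.0145, "ty": 0.091, "tz": -0.022, "spin": -1}
  ]
}}

```text
t: 6.3
ee_pos: [440.7, 21.0, 128.3]
orientation: [3.114, -0.411, -0.003]
ft_force: [0.0, 0.5, -6.0]
width: 29.8
grasp_force: 29.9
```

```bash
python3 - <<'E'
from h import *
t=cv2.resize(ctrl.get_image("top")[150:215,170:240,::-1],None,fx=5.6,fy=5.6,interpolation=cv2.INTER_CUBIC)
s=cv2.resize(ctrl.get_image("scene")[150:215,205:275,::-1],None,fx=5.6,fy=5.6,interpolation=cv2.INTER_CUBIC)
cv2.imwrite("pics/hover.png",np.hstack([t,s]))
o=ctrl.get_obs(); print(o["t"],o["ee_pos"],o["orientation"],o["width"],o["grasp_force"],o["ft_force"])
E
```

```text
6.4 [440.74648307  20.75654807 128.59089259] [ 3.11400893 -0.41195122 -0.00343717] 29.8167170233628 29.94422346353531 [-1.21075792 -0.02641258 -6.34575614]
```

View pics/hover.png

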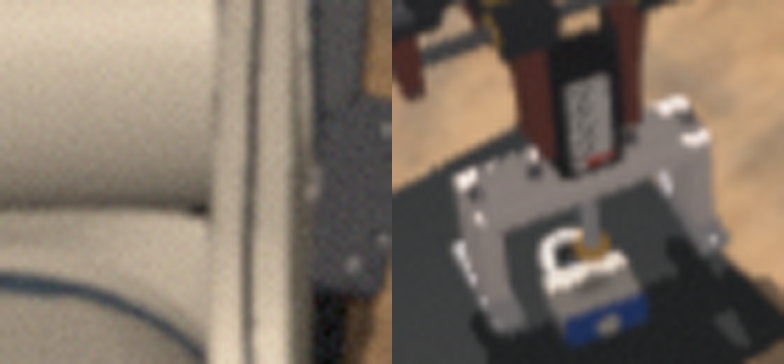

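The right-hand scene crop shows the gauge hovering over the padlock with a leg on each side. The foot is at crop (592,247) and the blue end at (605,320). The arm hides the top view.

```bash
python3 - <<'E'
from h import *
q=lambda L:[(205+(a-392+.5)/5.6-.5,150+(b+.5)/5.6-.5) for a,b in L]
print("foot",world("scene",q([(592,250)]),48))
print("soles(+y,-y leg)",world("scene",q([(510,328),(716,240)]),47))
c=world("scene",q([(545,284),(625,256),(646,300),(566,322)]),28);print(c.round(1),c.mean(0))
print(pix("scene",[[440,22,28],[439.2,23.2,28]]))
E
```

```text
foot [[441.16351588  20.01230078  48.        ]]
soles(+y,-y leg) [[431.27445299  73.86070509  47.        ]
 [409.42308589 -24.89936883  47.        ]]
[[453.9  38.3  28. ]
 [442.6   1.2  28. ]
 [416.5  10.8  28. ]
 [430.6  45.1  28. ]] [435.88936945  23.83498266  28.        ]
[[240.46755274 200.11781482]
 [240.29831564 200.54663921]]
```

{"op": "apply_moves", "data": {
  "targets": [
    {"tx": -0.0025, "ty": 0.003, "tz": 0, "spin": 0},
    {"tx": -0.0025, "ty": 0.003, "tz": -0.005, "spin": 0},
    {"tx": -0.0025, "ty": 0.003, "tz": -0.012, "spin": 0},
    {"tx": -0.0025, "ty": 0.003, "tz": -0.018, "spin": 0},
    {"tx": -0.0025, "ty": 0.003, "tz": -0.023, "spin": 0},
    {"tx": -0.0025, "ty": 0.003, "tz": -0.027, "spin": 0},
    {"tx": -0.0025, "ty": 0.003, "tz": -0.03, "spin": 0},
    {"tx": -0.0025, "ty": 0.003, "tz": -0.03, "spin": 0}
  ]
}}

```text
t: 7.2
ee_pos: [438.7, 24.2, 99.3]
orientation: [3.114, -0.411, -0.001]
ft_force: [-0.8, -0.7, -4.2]
width: 29.6
grasp_force: 29.9
```

```bash
python3 - <<'E'
from h import *
s=cv2.resize(ctrl.get_image("scene")[160:225,205:275,::-1],None,fx=8,fy=8,interpolation=cv2.INTER_CUBIC)
cv2.imwrite("pics/low.png",s)
o=ctrl.get_obs(); print(o["t"],o["ee_pos"],o["orientation"],o["width"],o["grasp_force"],o["ft_force"])
E
```

```text
7.25 [438.77911745  24.25413594  99.53238203] [ 3.11450979e+00 -4.10997682e-01 -6.96551392e-04] 29.78869818958495 29.944653511047363 [-0.71766708 -0.33061354 -4.00042036]
```

View pics/low.png

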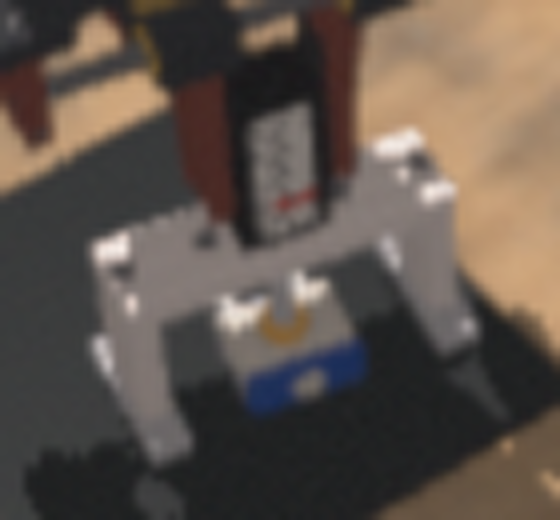

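The foot rests near the middle of the case, at crop (285,322) against a case centre of about (291,334). The legs stand clear of both flanks, and the upward force fits the foot spring. I lower the last 6 mm gently.

{"op": "apply_moves", "data": {
  "targets": [
    {"tx": 0, "ty": 0, "tz": -0.001, "spin": 0},
    {"tx": 0, "ty": 0, "tz": -0.002, "spin": 0},
    {"tx": 0, "ty": 0, "tz": -0.003, "spin": 0},
    {"tx": 0, "ty": 0, "tz": -0.004, "spin": 0},
    {"tx": 0, "ty": 0, "tz": -0.0045, "spin": 0},
    {"tx": 0, "ty": 0, "tz": -0.005, "spin": 0},
    {"tx": 0, "ty": 0, "tz": -0.005, "spin": 0},
    {"tx": 0, "ty": 0, "tz": -0.005, "spin": 0}
  ]
}}

```text
t: 8.05
ee_pos: [438.9, 24.3, 94.7]
orientation: [-3.115, 0.411, -0.0]
ft_force: [-1.0, 0.2, -4.4]
width: 29.7
grasp_force: 29.9
```

{"op": "apply_moves", "data": {
  "targets": [
    {"tx": 0, "ty": 0, "tz": -0.0003, "spin": 0},
    {"tx": 0, "ty": 0, "tz": -0.0006, "spin": 0},
    {"tx": 0, "ty": 0, "tz": -0.0009, "spin": 0},
    {"tx": 0, "ty": 0, "tz": -0.0012, "spin": 0},
    {"tx": 0, "ty": 0, "tz": -0.0012, "spin": 0},
    {"tx": 0, "ty": 0, "tz": -0.0012, "spin": 0},
    {"tx": 0, "ty": 0, "tz": -0.0012, "spin": 0},
    {"tx": 0, "ty": 0, "tz": -0.0012, "spin": 0}
  ]
}}

```text
t: 8.85
ee_pos: [439.0, 24.3, 93.6]
orientation: [-3.115, 0.411, -0.0]
ft_force: [-2.1, -0.1, 1.6]
width: 29.9
grasp_force: 29.9
```

The soles are on the plate: the wrist force went from -4.4 N to +1.6 N. I release.

{"op": "apply_moves", "data": {
  "targets": [
    {"tx": 0, "ty": 0, "tz": 0, "spin": 0},
    {"tx": 0, "ty": 0, "tz": 0, "spin": 0},
    {"tx": 0, "ty": 0, "tz": 0, "spin": 0},
    {"tx": 0, "ty": 0, "tz": 0, "spin": 0},
    {"tx": 0, "ty": 0, "tz": 0, "spin": 0},
    {"tx": 0, "ty": 0, "tz": 0, "spin": 0},
    {"tx": 0, "ty": 0, "tz": 0, "spin": 0},
    {"tx": 0, "ty": 0, "tz": 0, "spin": 0}
  ],
  "gripper": -1
}}

```text
t: 9.65
ee_pos: [438.9, 24.3, 93.5]
orientation: [3.115, -0.411, -0.0]
ft_force: [0.9, -0.4, 0.1]
width: 87.0
grasp_force: 0.0
```

{"op": "apply_moves", "data": {
  "targets": [
    {"tx": 0, "ty": 0, "tz": 0.008, "spin": 0},
    {"tx": 0, "ty": 0, "tz": 0.024, "spin": 0},
    {"tx": 0, "ty": 0, "tz": 0.045, "spin": 0},
    {"tx": 0, "ty": 0, "tz": 0.07, "spin": 0},
    {"tx": 0, "ty": 0, "tz": 0.095, "spin": 0},
    {"tx": 0, "ty": 0, "tz": 0.12, "spin": 0},
    {"tx": 0, "ty": 0, "tz": 0.14, "spin": 0},
    {"tx": 0, "ty": 0, "tz": 0.15, "spin": 0}
  ]
}}

```text
t: 10.45
ee_pos: [439.6, 24.3, 245.7]
orientation: [-3.114, 0.411, -0.005]
ft_force: [0.3, 0.1, -0.2]
width: 88.0
grasp_force: 0.0
```

{"op": "apply_moves", "data": {
  "targets": [
    {"tx": 0, "ty": -0.02, "tz": 0, "spin": 0},
    {"tx": 0, "ty": -0.05, "tz": 0, "spin": 0},
    {"tx": 0, "ty": -0.085, "tz": 0, "spin": 0},
    {"tx": 0, "ty": -0.12, "tz": 0, "spin": 0},
    {"tx": 0, "ty": -0.155, "tz": 0, "spin": 0},
    {"tx": 0, "ty": -0.19, "tz": 0, "spin": 0},
    {"tx": 0, "ty": -0.22, "tz": 0, "spin": 0},
    {"tx": 0, "ty": -0.24, "tz": 0, "spin": 0}
  ]
}}

```text
t: 11.25
ee_pos: [438.4, -217.5, 243.2]
orientation: [-3.114, 0.413, 0.001]
ft_force: [-0.5, -0.1, -0.4]
width: 87.8
grasp_force: 0.0
```

```bash
python3 - <<'E'
from h import *
t=cv2.resize(ctrl.get_image("top")[150:215,130:235,::-1],None,fx=4.2,fy=4.2,interpolation=cv2.INTER_CUBIC)
s=cv2.resize(ctrl.get_image("scene")[160:225,205:275,::-1],None,fx=4.2,fy=4.2,interpolation=cv2.INTER_CUBIC)
cv2.imwrite("pics/end.png",np.hstack([t,s])); print(t.shape,s.shape)
o=ctrl.get_obs(); print(o["t"],o["ee_pos"],o["width"],o["ft_force"])
for n in("top","scene"):
  for nm in("brass_padlock",'blue_padlock','gauge'):
    for r in ctrl.pinpoint(nm,n): print(n,nm,r["uv"],round(r["score"],2),world(n,r["uv"],12).round(1))
E
```

```text
(273, 441, 3) (273, 294, 3)
11.35 [ 438.63757892 -217.60466068  243.1640727 ] 87.56954960760697 [-0.19624158  1.66194195 -0.05287802]
top brass_padlock [144.5, 180.1] 0.96 [[458.5 163.7  12. ]]
top blue_padlock [206.8, 183.9] 0.61 [[448.2  18.5  12. ]]
top gauge [205.0, 190.1] 0.59 [[433.8  22.8  12. ]]
top gauge [279.6, 233.7] 0.49 [[ 331.3 -148.9   12. ]]
scene brass_padlock [191.0, 224.7] 0.91 [[471.7 154.1  12. ]]
scene blue_padlock [242.0, 200.3] 0.69 [[448.   11.7  12. ]]
scene blue_padlock [190.6, 226.8] 0.47 [[467.1 158.6  12. ]]
scene gauge [239.2, 202.7] 0.74 [[446.6  22.   12. ]]
scene gauge [320.1, 193.1] 0.66 [[ 331.4 -152.6   12. ]]
```

View pics/end.png

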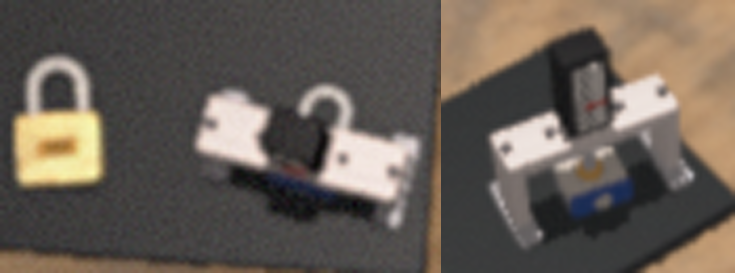

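```bash
python3 - <<'E'
from h import *
q=lambda L,x0,y0,X0:[(x0+(a-X0+.5)/4.2-.5,y0+(b+.5)/4.2-.5) for a,b in L]
b=world("top",q([(213,95),(410,140),(396,200),(197,152)],130,150,0),74);print("bar",b.round(),b.mean(0))
print("foot",world("scene",q([(591,174)],205,160,441),28))
c=world("scene",q([(556,172),(614,150),(632,184),(569,203)],205,160,441),28);print("case",c.round(),c.mean(0))
print("soles",world("scene",q([(530,245),(688,182)],205,160,441),12))
E
```

```text
bar [[468.  72.  74.]
 [443. -31.  74.]
 [412. -23.  74.]
 [438.  81.  74.]] [440.3710498   24.68366918  74.        ]
foot [[437.87575806  24.16811864  28.        ]]
case [[453.  39.  28.]
 [443.   2.  28.]
 [416.  11.  28.]
 [429.  48.  28.]] [435.29788434  24.8872833   28.        ]
soles [[430.87598456  77.49006511  12.        ]
 [404.71339307 -22.94639493  12.        ]]
```

The gauge stands flat and square. Its foot is within about 4 mm of the case's middle, and neither padlock has moved.

```bash
python3 -c "
from workcell import ctrl; print(ctrl.close_job())"
```

```text
the job is handed in; nothing more can be done
None
```

The job is handed in: the bridge gauge stands flat and square astride the grey padlock, its foot within about 4 mm of the case's middle, with both padlocks where they were and the arm clear; the hand-in returned no verdict.

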